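# Put the resin car bodies away in the dust case

### The arm

A 7-joint arm with a two-finger parallel gripper is mounted at the origin on the work surface. World frame = base frame: x ahead of the robot, y to its left, z up, the work surface at z = 0. Lengths are in m, angles in rad, forces in N, time in s.
With the tool pointing down it reaches from about 0.35 to 0.9 m from the base axis. Payload 8.1 kg.
Tool frame: the origin (TCP) lies at the very end of the fingers, on their centre line; the grasp point (between the pads) lies 19 mm behind it; z points along the fingers, y is the line along which they close (so a half turn about z gives the same grasp; the last joint's range is limited). The gripper opens to 92 mm and grips with 3 to 60 N. Pads are 19 mm wide; open, the fingers measure 130 mm over their backs; the gripper's body (75 mm by 190 mm) begins 47 mm behind the grasp point.
Start: joints at [1.151, 0.434, 0.025, 1.573, -0.012, 1.134, -0.075], TCP at [0.195, -0.594, 0.227] pointing down, gripper open.
Joint ranges: [-2.62, 2.62], [-0.44, 2.09], [-1.27, 1.32], [0.08, 2.57], [-1.32, 4.46], [0.12, 2], [-2.74, 2.74]. Speed limits (rad/s): [2.22, 2.22, 3.01, 3.01, 3.14, 3.14, 3.14].

### API

Orientations are given as a rotation vector (axis times angle).
In Python, from cell import arm gives the robot as it stands.
- The arm moves only by the tool drive_tool, never from a script. Its argument "targets" is a list of rows, each a list of 7 numbers: the turn, a rotation vector about the world's x, y, z in units of 5 degrees (1.0 is 5 degrees), then the shift along the world's x, y, z in units of 40 mm (1.0 is 40 mm), then the opening, from 0 (shut) to 1 (fully open). In form: [[wx, wy, wz, dx, dy, dz, fingers], ...]. A call has 1 to 5 rows; each row is the pose to reach, as a shift and turn from the pose commanded when the call began; what a row does not reach only later rows make up. A row lasts 1/10 s, in which the tool goes at most 50 mm and 8.59 degrees, less where a joint would pass 70% of its speed; a pose out of reach is approached as far as the arm can. A call with a gripper value outside its range is refused whole. The fingers move at their own pace and stop on an object; "force" is the grip in N (left out, the last holds). Time passes only in rows, so rows that repeat a pose let the fingers close. It gives the time, the measured TCP pose, the force, the opening and the grip force at its end, in the units of the state.
- arm.observe(): the state, without advancing time (a new reading comes with each control period).
- arm.get_image(name): name is "scene" or "top" or "wrist"; returns a dict with "pixels" (384x512x3 uint8, red, green, blue), "intrinsics" (3x3 intrinsics, pixels), "k1" (the pictures are not rectified: a ray, as slopes to the right and down, at radius r is drawn at 1 + k1 r^2 times it, then the intrinsics apply), "rvec" (rotation vector, rad) and "tvec" (3), from world to camera coordinates, as OpenCV has them; the wrist camera has in their place "mount" (4x4, takes a point from camera to tool coordinates, whose origin is the TCP and whose axes are the flange's). Camera axes: x right, y down, z forward; pixel columns grow to the right and rows downward; lengths in m; the calibration is good to about 2 mm. A picture is of the moment at which its call begins: read the wrist's pose just before it. There is no depth.
- arm.sign_off(): hands the job in; it is judged then, once.
The state is a dict: "clock": time; "joints": joint angles; "dq": joint speeds; "joint_efforts": joint torques, N m; "position": TCP position; "ee_rot": TCP orientation; "force": force on the tool from outside, world axes, zero at the start; "ft_torque": the same for the moment, N m; "width": opening from 0.0 (shut) to 1.0 (fully open); "gripper_force": force on a finger pad.
Only numpy, scipy, OpenCV 4.12 (cv2) and the standard library are available. Lean on these libraries where they do the work, as an engineer would, in place of code of your own. Each camera call takes 0.05 s, during which the arm holds its last target. There are 200 camera calls.

### The job

Put every loose resin car body away in the dust case: raise the glass sash all the way up by its handle, draw the tray fully out, and set each body down in a bay of its own on the tray, flat, with its nose towards the glass side where the tray pulls out; then push the tray fully home and lower the sash gently until it is fully shut. The old resin is brittle: grip the bodies with only a light squeeze (20 N is plenty, 30 N the most), never press, drop or trap them, and leave the gauge, brush pad holder, bumper bar and tin chest where they are.

Things in the scene. Friction and masses are not known exactly. Their poses are not given: they have to be found in the camera images.
- case: Fixed wooden dust case, clear sides and roof, 365 wide, 190 deep, roof at 154 mm. Origin on the table under the middle of the sash; x points into the case away from the robot, y to its left. Aluminium jambs that guide the sash stand at y = +-182 mm, 285 mm high; between them the front is open above the tray's front board once the sash is up. A fixed tin chest 109 mm high stands left of the case, out of the way.
- sash: Glass sash that slides vertically in the plane x = 0 of the case. Origin in the case's origin when shut and rising with the sash: its height above the case's origin is 0 shut, 0.10 m fully up. Glass 6 mm thick, 346 wide; its lower edge is 41 mm above the table when shut, its wooden top rail ends at 175 mm. It is balanced and a little stiff: about 9 N lifts it, 2 N pushes it down, it stays where it is left.
- sash_handle (a point): Middle of the sash's brass handle: a round bar 12 mm thick and 110 mm long along the case's y, on two end posts on the top rail, centre line 215 mm above the table when shut and 40 mm above the rail. It can be taken from above, fingers either side of the bar.
- tray: Pull-out tray, slides along the case's x under the sash; 3 to 5 N moves it and it stays put. Axes as the case's; origin in the case's origin when home, 165 mm nearer the robot when fully out. Green felt floor 20 mm above the table, four bays between battens 4 mm high and 6 wide, 10 mm side lips, 14 mm back lip, front board 39 mm above the table, from 45 mm in front of to 10 mm behind the origin, 348 wide.
- tray_handle (a point): Middle of the tray's brass bow handle: a round bar 10 mm thick, 100 mm long along the case's y, 30 mm above the table, 50 mm in front of the tray's front board and 95 mm in front of the tray's origin. It can be taken from above, fingers either side of the bar.
- bay1 (a point): Centre of bay 1 of the tray on its floor (20 mm above the table); bay 150 mm long (case x), 74 mm or more wide (case y), bays 80 mm apart, centres 85 mm behind the tray's origin, bay1 at the case's +y end; axes as the case's. Moves with the tray.
- bay2 (a point): Centre of bay 2 of the tray on its floor (20 mm above the table); bay 150 mm long (case x), 74 mm or more wide (case y), bays 80 mm apart, centres 85 mm behind the tray's origin, bay1 at the case's +y end; axes as the case's. Moves with the tray.
- bay3 (a point): Centre of bay 3 of the tray on its floor (20 mm above the table); bay 150 mm long (case x), 74 mm or more wide (case y), bays 80 mm apart, centres 85 mm behind the tray's origin, bay1 at the case's +y end; axes as the case's. Moves with the tray.
- bay4 (a point): Centre of bay 4 of the tray on its floor (20 mm above the table); bay 150 mm long (case x), 74 mm or more wide (case y), bays 80 mm apart, centres 85 mm behind the tray's origin, bay1 at the case's +y end; axes as the case's. Moves with the tray.
- car1: Faded white cast resin 1/32 car body (no wheels), 120 long (its x) x 46 wide x 38 mm high, about 60 g; cracks if pinched harder than about 35 N. Grip the flat vertical flanks (46 mm apart, from the underside up to 24 mm); the cabin above is 36 wide. Nose along its own -x. Origin: centre of its flat underside. May be absent (no reading then).
- car2: Faded red cast resin 1/32 car body (no wheels), 120 long (its x) x 46 wide x 38 mm high, about 60 g; cracks if pinched harder than about 35 N. Grip the flat vertical flanks (46 mm apart, from the underside up to 24 mm); the cabin above is 36 wide. Nose along its own -x. Origin: centre of its flat underside. May be absent (no reading then).
- car3: Pale blue cast resin 1/32 car body (no wheels), 120 long (its x) x 46 wide x 38 mm high, about 60 g; cracks if pinched harder than about 35 N. Grip the flat vertical flanks (46 mm apart, from the underside up to 24 mm); the cabin above is 36 wide. Nose along its own -x. Origin: centre of its flat underside. May be absent (no reading then).
- car4: Mustard yellow cast resin 1/32 car body (no wheels), 120 long (its x) x 46 wide x 38 mm high, about 60 g; cracks if pinched harder than about 35 N. Grip the flat vertical flanks (46 mm apart, from the underside up to 24 mm); the cabin above is 36 wide. Nose along its own -x. Origin: centre of its flat underside. May be absent (no reading then).
- car1_nose (a point): Tip of car1's nose, 60 mm along its -x from its origin, at the underside.
- car2_nose (a point): Tip of car2's nose, 60 mm along its -x from its origin, at the underside.
- car3_nose (a point): Tip of car3's nose, 60 mm along its -x from its origin, at the underside.
- car4_nose (a point): Tip of car4's nose, 60 mm along its -x from its origin, at the underside.
- gauge: Bystander: steel tyre gauge lying flat, 110 x 50 mm, 9 mm high. Origin: underside, middle.
- pad_holder: Bystander: black rubber brush pad holder with copper pads, 70 x 44 x 28 mm. Origin: centre of its underside.
- bumper: Bystander: bent chrome bumper bar, 8 mm thick, about 95 mm long. Origin: underside, middle.
Not all that is in view belongs to the job. Of the things that look like the car1, take the one that is farthest to the robot's left at the start.

How it is judged:
By the outcome, as a careful person would: the job done as asked, in the order asked, and still so for the second after the job is handed in, with the robot touching nothing.
Of car1, car2, car3, car4 only 2 to 4 are there at a start; the rules pass over those that are not, and their reading is None.
At some moment in a run one of car1, car2, car3, car4 may be knocked a few centimetres aside while the robot is not near it.
It also fails if it takes over 210 s, if anything falls off the work surface, if the arm or the gripper's body presses on something with over 40 N, if the wrist force passes 120 N, or if a joint passes its speed limit or range.

## Working session

There is one attempt and no reset: what is moved stays moved. The work goes in short steps, Python scripts to look and compute and a tool call to move; the robot and the scene stay as the last step left them, time stands still between calls to the robot, and variables do not carry over. Pictures are saved under pics/ and viewed, at most 14 in all, crops included, and the job is handed in when it is done.

Besides the shell and the picture viewer there is one more tool, called after "Call:" by a JSON object that holds its "fn" and its "kwargs". drive_tool: Moves the arm, as the interface text tells. Its arguments: {"type":"object","properties":{"targets":{"type":"array"},"force":{"type":"number"}},"required":["targets"]}

```bash
mkdir -p pics; ls
cat > h.py <<'E'
import numpy as np, cv2
from cell import arm
from scipy.spatial.transform import Rotation as R
def shot(name, fn=None):
    s=arm.observe(); im=arm.get_image(name)
    if fn: cv2.imwrite('pics/'+fn, im['pixels'][:,:,::-1])
    if name=='wrist':
        T=np.eye(4); T[:3,:3]=R.from_rotvec(s['ee_rot']).as_matrix(); T[:3,3]=s['position']
        C=T@np.array(im['mount'])
    else:
        W=np.eye(4); W[:3,:3]=R.from_rotvec(np.ravel(im['rvec'])).as_matrix(); W[:3,3]=np.ravel(im['tvec']); C=np.linalg.inv(W)
    im['C']=C
    return im
def rays(im,uv):
    uv=np.atleast_2d(uv).astype(float); K=np.array(im['intrinsics'])
    d=np.c_[(uv[:,0]-K[0,2])/K[0,0],(uv[:,1]-K[1,2])/K[1,1]]
    k=float(im['k1']); x=d.copy()
    for _ in range(30): x=d/(1+k*(x**2).sum(1,keepdims=True))
    return np.c_[x,np.ones(len(x))]@im['C'][:3,:3].T, im['C'][:3,3]
def plane(im,uv,z):
    d,o=rays(im,uv); return o+d*((z-o[2])/d[:,2])[:,None]
def proj(im,P):
    P=np.atleast_2d(P); p=(P-im['C'][:3,3])@im['C'][:3,:3]; x=p[:,:2]/p[:,2:]
    x=x*(1+float(im['k1'])*(x**2).sum(1,keepdims=True)); K=np.array(im['intrinsics'])
    return x*[K[0,0],K[1,1]]+[K[0,2],K[1,2]]
E
python3 - <<'E'
from h import *
for n in ['top','scene']:
    im=shot(n,n+'0.png'); print(n,im['C'].round(3).tolist(),im['k1'],im['intrinsics'])
s=arm.observe();print(s)
print(np.array(arm.get_image('wrist')['mount']))
E
```

```text
pics
top [[0.023, -0.985, 0.17, 0.363], [-1.0, -0.026, -0.015, 0.017], [0.019, -0.17, -0.985, 1.317], [0.0, 0.0, 0.0, 1.0]] -0.154203763961827 [[415.67692416   0.         262.59903401]
 [  0.         415.67692416 194.57681509]
 [  0.           0.           1.        ]]
scene [[-0.767, -0.61, 0.198, 0.304], [-0.642, 0.725, -0.25, 0.355], [0.009, -0.319, -0.948, 1.465], [0.0, 0.0, 0.0, 1.0]] 0.07218751753400086 [[482.04226029   0.         255.81227745]
 [  0.         482.04226029 192.79906391]
 [  0.           0.           1.        ]]
{'clock': 0.1, 'joints': array([ 1.15139764,  0.43513056,  0.02498211,  1.57397674, -0.01163304,
        1.13401238, -0.07512821]), 'dq': array([-6.99946110e-04, -1.97995868e-03,  4.62362379e-04, -4.75782229e-03,
        9.18700230e-04,  6.22042376e-04,  5.85105525e-05]), 'joint_efforts': array([ 3.92715301e-03, -6.69132757e+01,  9.88596641e-01, -3.15147221e+01,
       -6.03706576e-02,  3.74093943e-02,  9.11717984e-05]), 'position': array([ 0.19452054, -0.59348684,  0.22604904]), 'ee_rot': array([-3.10096417e+00, -4.95151126e-01,  4.95412058e-04]), 'force': array([0.06177441, 0.32114485, 1.0822329 ]), 'ft_torque': array([-0.05341561, -0.04108417, -0.00807163]), 'gripper_force': 0.0, 'width': 1.0021687750001047}
[[ 8.39690262e-04 -9.61140543e-01 -2.76058240e-01  7.46277016e-02]
 [ 9.99999215e-01  1.06366126e-03 -6.61593565e-04 -1.45459748e-04]
 [ 9.29516853e-04 -2.76057468e-01  9.61140682e-01 -1.57348996e-01]
 [ 0.00000000e+00  0.00000000e+00  0.00000000e+00  1.00000000e+00]]
```

View pics/top0.png

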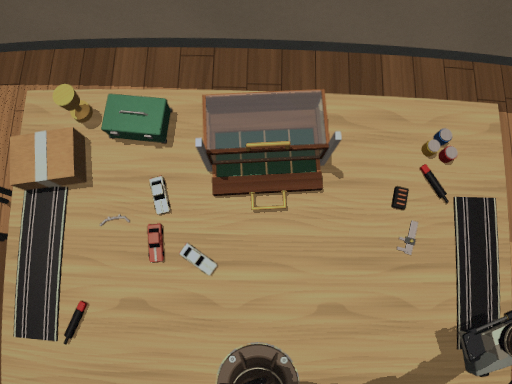

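View pics/scene0.png

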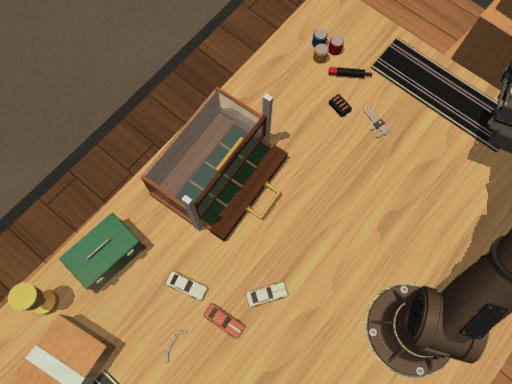

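The top view shows three car bodies: white at (160,195), red at (155,243) and white or pale at (198,259). The case front is at about (267,185), the tray handle at (268,208) and the sash handle at (269,145). Candidates for car1 are the bodies at (160,195) and (198,259). I'll check their colours in a close crop.

Run:
```python
from h import *
t=shot('top'); s=shot('scene')
a=t['pixels'][165:285,85:235]; b=s['pixels'][260:350,150:300]
a=cv2.resize(a,None,fx=4,fy=4,interpolation=cv2.INTER_CUBIC)
cv2.imwrite('pics/crop1.png',a[:,:,::-1])
for im,pts in ((t,[(160,195),(155,243),(198,259)]),(s,[(186,286),(224,320),(267,294)])):
    print(plane(im,pts,0.03).round(3).tolist())
    for u,v in pts:
        p=im['pixels'][v-18:v+19,u-18:u+19].reshape(-1,3).astype(int)
        q=p[(p.sum(1)>380)&(p[:,2]>p[:,0]*0.75)]
        print((u,v),len(q),np.median(q,0) if len(q) else 0)
print('jambs/handles', plane(t,[(269,145)],.215), plane(t,[(251,208),(286,207)],.03), plane(t,[(212,192),(322,191)],.039))
```

```text
[[0.576, 0.322, 0.03], [0.425, 0.329, 0.03], [0.38, 0.192, 0.03]]
(160, 195) 356 [172. 178. 177.]
(155, 243) 26 [168.5 160.  146. ]
(198, 259) 421 [171. 177. 171.]
[[0.575, 0.33, 0.03], [0.426, 0.331, 0.03], [0.378, 0.195, 0.03]]
(186, 286) 420 [203. 202. 180.]
(224, 320) 22 [202. 198. 165.]
(267, 294) 402 [203.  201.  173.5]
jambs/handles [[ 0.69296206 -0.01340512  0.215     ]] [[ 0.54247029  0.03351779  0.03      ]
 [ 0.54843082 -0.07590649  0.03      ]] [[ 0.58841327  0.15661179  0.039     ]
 [ 0.60073519 -0.18802824  0.039     ]]
```

View pics/crop1.png

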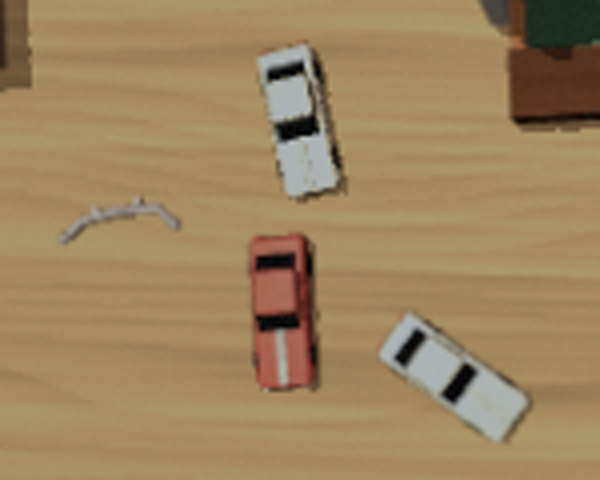

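The crop shows two white bodies of the same shade and one red one; no blue or yellow. The left-most white, at (160,195), is car1 and the white at (198,259) is a decoy. On both car1 and the red car2 the bonnet points towards the robot. Next I'll locate the brass handles in both views.

```bash
cat >> h.py <<'E'
def tri(a,ua,b,ub):
    (d1,o1),(d2,o2)=rays(a,ua),rays(b,ub); d1=d1[0];d2=d2[0]
    t=np.linalg.lstsq(np.c_[d1,-d2],o2-o1,rcond=None)[0]
    p,q=o1+t[0]*d1,o2+t[1]*d2; return (p+q)/2,np.linalg.norm(p-q)
def blobs(m,lo=30):
    n,l,st,c=cv2.connectedComponentsWithStats(m.astype(np.uint8))
    return [(int(st[i,4]),c[i].round(1).tolist(),st[i,:4].tolist(),cv2.minAreaRect(np.argwhere(l==i)[:,::-1].astype(np.float32))) for i in range(1,n) if st[i,4]>=lo]
E
python3 - <<'E'
from h import *
t=shot('top'); s=shot('scene')
for n,im,roi in (('top',t,(230,130,310,220)),('scene',s,(200,125,300,230))):
    hsv=cv2.cvtColor(im['pixels'],cv2.COLOR_RGB2HSV)
    x0,y0,x1,y1=roi; h=hsv[y0:y1,x0:x1]
    print(n,h[15,39] if n=='top' else h[28,30])
    m=(h[...,1]>110)&(h[...,2]>120)&(h[...,0]>14)&(h[...,0]<32)
    for b in blobs(m,25):
        print(b[0],np.array(b[1])+[x0,y0],b[2],np.array(cv2.boxPoints(b[3])).round(1).tolist())
print(proj(t,[[.64,-.018,.215],[.64,-.018,.285]]))
E
```

```text
top [ 18 149 139]
170 [267.8 143.4] [16, 11, 44, 6] [[15.899999618530273, 12.600000381469727], [59.0, 10.399999618530273], [59.20000076293945, 14.199999809265137], [16.100000381469727, 16.399999618530273]]
286 [264.7 204.2] [0, 61, 57, 24] [[-0.6000000238418579, 62.70000076293945], [56.0, 60.79999923706055], [56.70000076293945, 83.0], [0.10000000149011612, 84.9000015258789]]
82 [300.5 214.4] [59, 80, 21, 9] [[59.0, 80.0], [79.0, 80.0], [79.0, 88.0], [59.0, 88.0]]
42 [275.4 213.1] [35, 82, 23, 3] [[35.0, 84.0], [35.0, 82.0], [57.0, 82.0], [57.0, 84.0]]
27 [260.3 218.5] [23, 88, 15, 2] [[23.0, 88.0], [37.0, 88.0], [37.0, 89.0], [23.0, 89.0]]
scene [ 19 152 201]
3511 [279.3 188.2] [36, 0, 64, 105] [[36.0, 0.0], [99.0, 0.0], [99.0, 104.0], [36.0, 104.0]]
172 [229.  153.4] [16, 12, 27, 34] [[14.300000190734863, 43.599998474121094], [40.29999923706055, 10.699999809265137], [43.599998474121094, 13.199999809265137], [17.5, 46.20000076293945]]
[[270.29440356 163.70398573]
 [271.3046312  157.0770861 ]]
```

Run:
```python
from h import *
t=shot('top'); s=shot('scene')
print('sash h',tri(t,(267.8,143.4),s,(229,153.4)))
e=[tri(t,(246,144.4),s,(216.5,170)),tri(t,(289.2,142.2),s,(242.3,136.7))]; print(e)
for n,im,(x0,y0,x1,y1) in (('trayT',t,(205,165,330,220)),('trayS',s,(195,140,295,245))):
    c=im['pixels'][y0:y1,x0:x1]; cv2.imwrite(f'pics/{n}.png',cv2.resize(c,None,fx=5,fy=5,interpolation=cv2.INTER_CUBIC)[:,:,::-1])
a=cv2.imread('pics/trayT.png');b=cv2.imread('pics/trayS.png')
o=np.zeros((525,1130,3),np.uint8);o[:275,:625]=a;o[:525,630:1130]=b
cv2.imwrite('pics/tray.png',cv2.resize(o,(800,372)))
```

```text
sash h (array([ 0.69073383, -0.0094832 ,  0.23633153]), np.float64(0.0004873512304336543))
[(array([0.68578996, 0.04929854, 0.23517783]), np.float64(0.002051246223283741)), (array([ 0.69065965, -0.06614006,  0.25231672]), np.float64(0.0010539831787997399))]
```

View pics/tray.png

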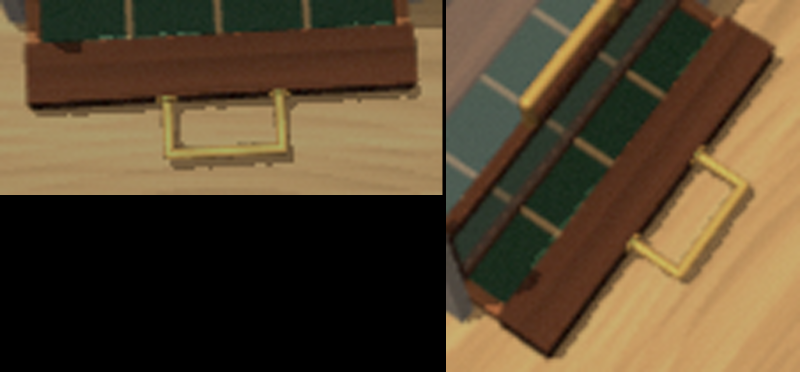

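The crop shows the tray handle bar, the sash handle and the dark front board. The tray is already a little out and the sash seems about 20 mm up, which explains the handle offset.

Run:
```python
from h import *
t=shot('top'); s=shot('scene')
print([tri(t,a,s,b) for a,b in (((253,208.5),(261.9,217.4)),((286.4,207.4),(278.9,192.8)))])
P=plane(t,[(253,208.5),(286.4,207.4)],.03);Q=plane(s,[(261.9,217.4),(278.9,192.8)],.03);print(P,Q)
f=plane(t,[(205+30/3.54,165+104/3.54),(205+415/3.54,165+92/3.54)],.0); print(f)
# cars
for n,im in (('top',t),('scene',s)):
    hsv=cv2.cvtColor(im['pixels'],cv2.COLOR_RGB2HSV); 
    red=((hsv[...,0]<8)|(hsv[...,0]>172))&(hsv[...,1]>90)&(hsv[...,2]>60)
    wh=(hsv[...,1]<60)&(hsv[...,2]>140)
    for nm,m in (('red',red),('wh',wh)):
        m=cv2.morphologyEx(m.astype(np.uint8),cv2.MORPH_CLOSE,np.ones((7,7)))
        for b in blobs(m,150):
            if b[0]<900:
                bp=plane(im,cv2.boxPoints(b[3]),.024); c=bp.mean(0)
                if not(.3<c[0]<.7 and c[1]>.1): continue
                L=[np.linalg.norm(bp[1]-bp[0]),np.linalg.norm(bp[2]-bp[1])]; v=(bp[1]-bp[0]) if L[0]>L[1] else bp[2]-bp[1]
                print(n,nm,b[0],b[1],'c',c.round(3),'size',np.round(L,3),'yaw',np.degrees(np.arctan(v[1]/v[0])).round(1))
```

```text
[(array([0.53858399, 0.02700363, 0.03456786]), np.float64(0.0036691907042653055)), (array([ 0.55226816, -0.07934828, -0.0005703 ]), np.float64(0.0014064638096750242))]
[[ 0.5410565   0.02723015  0.03      ]
 [ 0.54719779 -0.07717903  0.03      ]] [[ 0.53747981  0.02582382  0.03      ]
 [ 0.54777652 -0.07023346  0.03      ]]
[[ 0.58764095  0.15576766  0.        ]
 [ 0.6080348  -0.19505549  0.        ]]
top red 529 [155.1, 242.5] c [0.427 0.33  0.024] size [0.045 0.117] yaw 6.1
top wh 477 [158.8, 194.7] c [0.578 0.328 0.024] size [0.044 0.118] yaw 16.2
top wh 477 [21.2, 277.5] c [0.341 0.773 0.024] size [0.476 0.043] yaw 1.6
top wh 179 [59.3, 263.2] c [0.346 0.644 0.024] size [0.48  0.008] yaw -0.0
top wh 513 [197.6, 258.9] c [0.38  0.194 0.024] size [0.043 0.119] yaw 56.0
scene red 376 [226.8, 323.0] c [0.428 0.333 0.024] size [0.04  0.117] yaw 7.5
scene wh 525 [185.8, 285.2] c [0.578 0.328 0.024] size [0.041 0.115] yaw 15.0
scene wh 522 [266.4, 293.7] c [0.38  0.194 0.024] size [0.116 0.04 ] yaw 56.1
```

Call:
{"fn": "drive_tool", "kwargs": {"targets": [[0,0,1.5,0.2,0.4,1,1],[0,0,3,0.5,1,2,1],[0,0,4.5,1,1.8,3,1],[0,0,6,1.5,2.8,3.5,1],[0,0,7.5,2.1,3.7,3.5,1]]}}

```text
clock: 1.05
position: [0.2795, -0.4458, 0.3704]
ee_rot: [2.77, 1.469, 0.001]
force: [1.5, -0.7, -0.5]
width: 1.0
gripper_force: 0.0
```

Call:
{"fn": "drive_tool", "kwargs": {"targets": [[0,0,1.5,0.8,0.8,0,1],[0,0,3,1.6,1.6,0,1],[0,0,4.5,2.4,2.4,0,1],[0,0,6,3.2,3.2,0,1],[0,0,7.5,4,4,0,1]]}}

```text
clock: 1.55
position: [0.4397, -0.2845, 0.3671]
ee_rot: [2.153, 2.286, -0.0]
force: [0.6, -1.1, 0.3]
width: 1.001
gripper_force: 0.0
```

Call:
{"fn": "drive_tool", "kwargs": {"targets": [[0,0,0,0.8,0.8,0,1],[0,0,0,1.6,1.6,0,1],[0,0,0,2.4,2.4,0,1],[0,0,0,3.2,3.2,0,1],[0,0,0,4,4,0,1]]}}

```text
clock: 2.05
position: [0.5998, -0.1247, 0.3669]
ee_rot: [2.16, 2.281, 0.0]
force: [1.6, 0.2, 1.1]
width: 0.999
gripper_force: 0.0
```

Call:
{"fn": "drive_tool", "kwargs": {"targets": [[0,0,0,0.7,0.9,0,1],[0,0,0,1.4,1.8,0,1],[0,0,0,2.0,2.6,0,1],[0,0,0,2.0,2.6,0,1]]}}

```text
clock: 2.45
position: [0.6801, -0.0149, 0.3653]
ee_rot: [-2.148, -2.287, -0.003]
force: [-0.6, 0.7, -0.5]
width: 1.001
gripper_force: 0.0
```

Run:
```python
from h import *
w=shot('wrist','w1.png'); print(w['C'].round(3).tolist())
print(proj(w,[[.688,-.01,.236],[.688,-.01,.215]]), arm.observe()['position'])
```

```text
[[0.998, 0.061, 0.017, 0.676], [0.064, -0.96, -0.271, 0.059], [-0.0, 0.272, -0.962, 0.523], [0.0, 0.0, 0.0, 1.0]]
[[260.63343093 181.83260077]
 [260.15123037 177.4933296 ]] [ 0.67936041 -0.01828515  0.36564267]
```

View pics/w1.png

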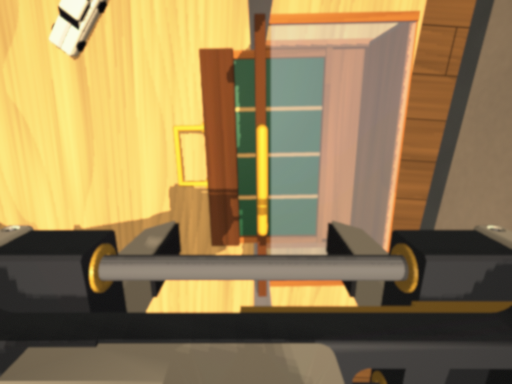

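The wrist view shows the sash handle bar at column 262, rows 125–236, about where predicted and between the fingers.

Call:
{"fn": "drive_tool", "kwargs": {"targets": [[0,0,0,0.2,0.1,-1,1],[0,0,0,0.2,0.1,-2,1],[0,0,0,0.2,0.1,-3,1],[0,0,0,0.2,0.1,-3.8,1],[0,0,0,0.2,0.1,-3.8,1]]}}

```text
clock: 3.0
position: [0.6836, -0.0204, 0.21]
ee_rot: [-2.158, -2.276, 0.011]
force: [-1.0, -0.6, 0.1]
width: 0.999
gripper_force: 0.0
```

Call:
{"fn": "drive_tool", "kwargs": {"targets": [[0,0,0,0,0,0,0],[0,0,0,0,0,0,0],[0,0,0,0,0,0,0],[0,0,0,0,0,0,0],[0,0,0,0,0,0,0]], "force": 40}}

```text
clock: 3.5
position: [0.687, -0.0179, 0.2157]
ee_rot: [2.159, 2.281, 0.001]
force: [0.3, 0.4, 0.4]
width: 0.617
gripper_force: 0.0
```

Call:
{"fn": "drive_tool", "kwargs": {"targets": [[0,0,0,0,0,0,0],[0,0,0,0,0,0,0],[0,0,0,0,0,0,0],[0,0,0,0,0,0,0],[0,0,0,0,0,0,0]]}}

```text
clock: 4.0
position: [0.6875, -0.0179, 0.2148]
ee_rot: [2.159, 2.281, 0.002]
force: [18.3, 1.4, -8.5]
width: 0.178
gripper_force: 9.2
```

Call:
{"fn": "drive_tool", "kwargs": {"targets": [[0,0,0,0,0,0,0],[0,0,0,0,0,0,0],[0,0,0,0,0,0,0]]}}

```text
clock: 4.3
position: [0.6901, -0.0177, 0.2153]
ee_rot: [2.157, 2.278, 0.009]
force: [15.4, 0.9, -5.7]
width: 0.117
gripper_force: 40.0
```

Call:
{"fn": "drive_tool", "kwargs": {"targets": [[0,0,0,0.08,0,0.1,0],[0,0,0,0.08,0,0.3,0],[0,0,0,0.08,0,0.6,0],[0,0,0,0.08,0,0.9,0],[0,0,0,0.08,0,1.2,0]]}}

```text
clock: 4.8
position: [0.6901, -0.0177, 0.2621]
ee_rot: [-2.159, -2.282, 0.0]
force: [6.2, 1.9, -8.7]
width: 0.116
gripper_force: 40.0
```

Call:
{"fn": "drive_tool", "kwargs": {"targets": [[0,0,0,0,0,0.2,0],[0,0,0,0,0,0.4,0],[0,0,0,0,0,0.6,0],[0,0,0,0,0,0.7,0],[0,0,0,0,0,0.7,0]]}}

```text
clock: 5.3
position: [0.6901, -0.0177, 0.2912]
ee_rot: [2.159, 2.281, 0.001]
force: [2.8, 1.0, -1.2]
width: 0.119
gripper_force: 40.0
```

Call:
{"fn": "drive_tool", "kwargs": {"targets": [[0,0,0,0,0,0.1,0],[0,0,0,0,0,0.2,0],[0,0,0,0,0,0.2,0]]}}

```text
clock: 5.6
position: [0.6899, -0.0178, 0.2951]
ee_rot: [-2.157, -2.28, 0.002]
force: [12.7, 2.6, -23.4]
width: 0.118
gripper_force: 40.0
```

Call:
{"fn": "drive_tool", "kwargs": {"targets": [[0,0,0,0,0,-0.06,0],[0,0,0,0,0,-0.06,0.6],[0,0,0,0,0,-0.06,0.6],[0,0,0,0,0,-0.06,0.6],[0,0,0,0,0,-0.06,0.6]]}}

```text
clock: 6.1
position: [0.6898, -0.018, 0.2969]
ee_rot: [2.159, 2.281, 0.0]
force: [-0.3, -1.2, 0.5]
width: 0.416
gripper_force: 0.0
```

Call:
{"fn": "drive_tool", "kwargs": {"targets": [[0,0,0,0,0,0,0.6],[0,0,0,0,0,0.6,0.6],[0,0,0,0,0,1.4,0.6],[0,0,0,-1,0,1.4,0.6],[0,0,0,-2,0,1.4,0.6]]}}

```text
clock: 6.6
position: [0.61, -0.0175, 0.353]
ee_rot: [2.159, 2.281, 0.003]
force: [-0.0, -0.1, 0.3]
width: 0.603
gripper_force: 0.0
```

Run:
```python
from h import *
t=shot('top','t2.png'); s=shot('scene','s2.png'); w=shot('wrist','w2.png')
print(arm.observe()['position'])
for n in ['t2','s2']: pass
o=np.hstack([cv2.imread('pics/t2.png')[80:300,100:380],cv2.imread('pics/s2.png')[80:300,120:400],])
o=np.vstack([cv2.resize(o,(800,314))]); cv2.imwrite('pics/o2.png',o)
```

```text
[ 0.60789529 -0.01795771  0.35324386]
```

View pics/o2.png

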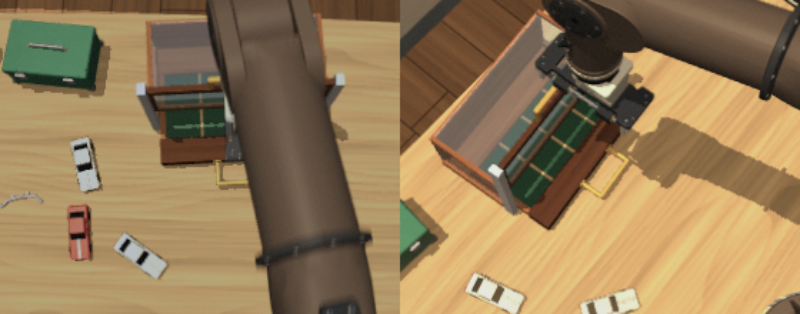

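The sash is up with its lower edge well clear of the tray, and the cars are still in place. Next is the tray handle.

Call:
{"fn": "drive_tool", "kwargs": {"targets": [[0,0,0,-0.8,-0.1,0,1],[0,0,0,-1.6,-0.1,-1,1],[0,0,0,-1.6,-0.1,-2,1],[0,0,0,-1.6,-0.1,-3,1],[0,0,0,-1.6,-0.1,-4,1]]}}

```text
clock: 7.25
position: [0.5468, -0.0222, 0.1914]
ee_rot: [2.159, 2.28, 0.002]
force: [-0.3, -0.7, -0.1]
width: 0.974
gripper_force: 0.0
```

Call:
{"fn": "drive_tool", "kwargs": {"targets": [[0,0,0,0,0,-1,1],[0,0,0,0,0,-1,1]]}}

```text
clock: 7.45
position: [0.5434, -0.0225, 0.1478]
ee_rot: [-2.155, -2.277, 0.009]
force: [-1.0, -0.4, 0.0]
width: 0.998
gripper_force: 0.0
```

Run:
```python
from h import *
w=shot('wrist','w3.png'); print(arm.observe()['position'],proj(w,[[.543,-.023,.03]]))
p=w['pixels'];h=cv2.cvtColor(p,cv2.COLOR_RGB2HSV)
m=(h[...,1]>170)&(h[...,2]>110)&(h[...,0]>20)&(h[...,0]<34)
for b in blobs(m[:225],80): print(b[:3], plane(w,[b[1]],.03).round(4), plane(w,cv2.boxPoints(b[3]),.03).round(3).tolist())
```

```text
[ 0.54515209 -0.02201989  0.15082297] [[253.36687372 188.64283565]]
(858, [267.5, 155.0], [252, 130, 58, 69]) [[0.5552 0.0127 0.03  ]] [[0.537, 0.035, 0.03], [0.594, 0.039, 0.03], [0.603, -0.028, 0.03], [0.543, -0.033, 0.03]]
```

View pics/w3.png

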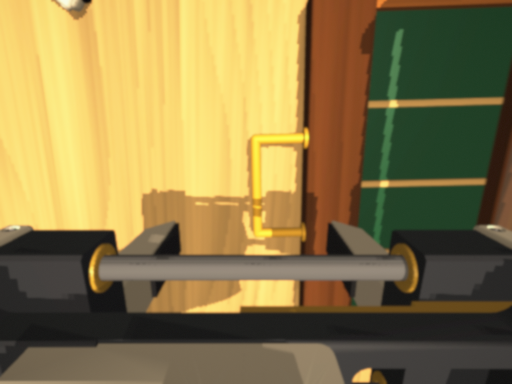

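The wrist view shows the tray handle bar at column 257, rows 139–234. It is straight under the tool. I'll narrow the opening so the fingers clear the front board.

Call:
{"fn": "drive_tool", "kwargs": {"targets": [[0,0,0,0,0,0,0.4],[0,0,0,0,0,-0.6,0.4],[0,0,0,0,0,-1.2,0.4],[0,0,0,0,0,-1.2,0.4],[0,0,0,0,0,-1.2,0.4]], "force": 30}}

```text
clock: 8.0
position: [0.5472, -0.0217, 0.1063]
ee_rot: [2.158, 2.28, 0.002]
force: [0.7, 0.0, -0.1]
width: 0.614
gripper_force: 0.0
```

Call:
{"fn": "drive_tool", "kwargs": {"targets": [[0,0,0,0,0,-0.2,0.4],[0,0,0,0,0,-1,0.4],[0,0,0,0,0,-1.8,0.4],[0,0,0,0,0,-2.2,0.4],[0,0,0,0,0,-2.2,0.4]]}}

```text
clock: 8.5
position: [0.5451, -0.022, 0.0151]
ee_rot: [-2.158, -2.281, 0.002]
force: [-0.4, -0.1, 0.4]
width: 0.402
gripper_force: 0.0
```

Call:
{"fn": "drive_tool", "kwargs": {"targets": [[0,0,0,0,0,0,0],[0,0,0,0,0,0,0],[0,0,0,0,0,0,0],[0,0,0,0,0,0,0],[0,0,0,0,0,0,0]]}}

```text
clock: 9.0
position: [0.5462, -0.022, 0.0172]
ee_rot: [2.159, 2.281, 0.001]
force: [-2.1, -0.7, 7.3]
width: 0.099
gripper_force: 30.0
```

Call:
{"fn": "drive_tool", "kwargs": {"targets": [[0,0,0,-0.2,-0.01,0,0],[0,0,0,-0.6,-0.03,0,0],[0,0,0,-1.1,-0.06,0,0],[0,0,0,-1.6,-0.09,0,0],[0,0,0,-2.1,-0.12,0,0]]}}

```text
clock: 9.5
position: [0.463, -0.0286, 0.0172]
ee_rot: [2.159, 2.277, 0.002]
force: [5.5, -9.2, 2.1]
width: 0.096
gripper_force: 30.0
```

Call:
{"fn": "drive_tool", "kwargs": {"targets": [[0,0,0,-0.2,-0.01,0,0],[0,0,0,-0.4,-0.02,0,0],[0,0,0,-0.6,-0.03,0,0],[0,0,0,-0.7,-0.04,0,0]]}}

```text
clock: 9.9
position: [0.4345, -0.0309, 0.0172]
ee_rot: [2.16, 2.276, -0.001]
force: [3.8, -10.0, 4.1]
width: 0.099
gripper_force: 30.0
```

Call:
{"fn": "drive_tool", "kwargs": {"targets": [[0,0,0,-0.1,-0.05,0,0],[0,0,0,-0.2,-0.06,0,0],[0,0,0,-0.2,-0.06,0,0]]}}

```text
clock: 10.2
position: [0.4304, -0.0312, 0.0173]
ee_rot: [2.157, 2.276, 0.01]
force: [14.5, -5.9, -9.1]
width: 0.093
gripper_force: 30.0
```

Call:
{"fn": "drive_tool", "kwargs": {"targets": [[0,0,0,-0.1,-0.01,0,0],[0,0,0,-0.2,-0.02,0,0],[0,0,0,-0.2,-0.02,0,0]]}}

```text
clock: 10.5
position: [0.4303, -0.0308, 0.0182]
ee_rot: [2.152, 2.271, 0.028]
force: [37.3, -4.6, -32.2]
width: 0.097
gripper_force: 29.9
```

Call:
{"fn": "drive_tool", "kwargs": {"targets": [[0,0,0,0.25,0.02,0,0],[0,0,0,0.25,0.02,0,0.4],[0,0,0,0.25,0.02,0,0.4],[0,0,0,0.25,0.02,0,0.4],[0,0,0,0.25,0.02,0,0.4]]}}

```text
clock: 11.0
position: [0.4269, -0.0307, 0.0161]
ee_rot: [-2.159, -2.281, 0.001]
force: [-0.6, -0.6, -0.2]
width: 0.378
gripper_force: 0.0
```

Call:
{"fn": "drive_tool", "kwargs": {"targets": [[0,0,0,0,0,0.5,0.4],[0,0,0,0,0,1.5,0.4],[0,0,0,0,0,2.5,0.4],[0,0,1.7,0,1,3.5,1],[0,0,3.4,0,2,4,1]]}}

```text
clock: 11.5
position: [0.428, 0.0478, 0.1779]
ee_rot: [1.796, 2.575, 0.0]
force: [0.9, -0.2, -0.3]
width: 0.524
gripper_force: 0.0
```

Call:
{"fn": "drive_tool", "kwargs": {"targets": [[0,0,1.7,0.2,1,0.3,1],[0,0,3.4,0.4,2,0.6,1],[0,0,5.1,0.6,3,1,1],[0,0,6.8,0.8,4,1,1],[0,0,8.5,1,5,1,1]]}}

```text
clock: 12.0
position: [0.4678, 0.2497, 0.2161]
ee_rot: [0.734, 3.054, -0.0]
force: [1.3, -0.2, -0.2]
width: 0.958
gripper_force: 0.0
```

Call:
{"fn": "drive_tool", "kwargs": {"targets": [[0,0,1.7,0.55,0.4,0,1],[0,0,3.4,1.1,0.8,0,1],[0,0,5.1,1.65,1.2,0,1],[0,0,6.8,2.2,1.6,0,1],[0,0,8.5,2.75,1.95,0,1]]}}

```text
clock: 12.5
position: [0.5781, 0.3269, 0.2151]
ee_rot: [0.424, -3.111, 0.001]
force: [-0.8, 0.3, -0.2]
width: 0.999
gripper_force: 0.0
```

Call:
{"fn": "drive_tool", "kwargs": {"targets": [[0,0,0,0,0,-0.5,1],[0,0,0,0,0,-0.5,1],[0,0,0,0,0,-0.5,1]]}}

```text
clock: 12.8
position: [0.577, 0.326, 0.1954]
ee_rot: [0.414, -3.112, 0.001]
force: [0.4, 0.6, 0.6]
width: 0.995
gripper_force: 0.0
```

Run:
```python
from h import *
s=arm.observe();w=shot('wrist','w4.png'); t=shot('top','t4.png'); print(s['position'],np.degrees(2*np.arctan2(s['ee_rot'][1],s['ee_rot'][0])))
print('pred car1',proj(w,[[.578,.328,.024]]))
o=np.hstack([cv2.resize(cv2.imread('pics/t4.png')[80:300,60:380],(436,300)),cv2.resize(cv2.imread('pics/w4.png'),(364,300),interpolation=cv2.INTER_AREA)]); cv2.imwrite('pics/o4.png',o)
```

```text
[0.57704067 0.32595078 0.19537341] -164.8578812251639
pred car1 [[254.10212036 177.44053641]]
```

View pics/o4.png

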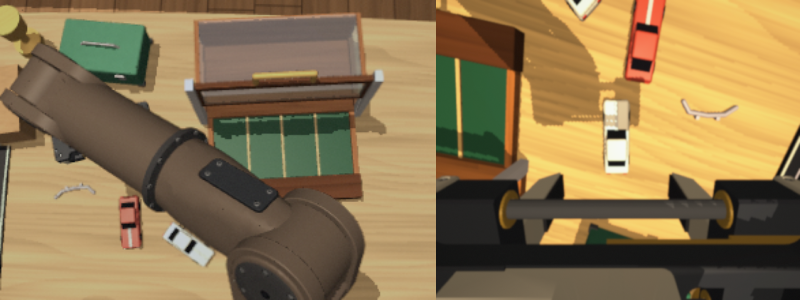

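The wrist view shows car1 at about pixel (255,174), within 4 px of the prediction, with its bonnet towards the robot. The tray is fully out and the other cars have not moved. Next I'll measure the tray battens and the car's axis.

Run:
```python
from h import *
w=shot('wrist'); t=shot('top')
h=cv2.cvtColor(w['pixels'],cv2.COLOR_RGB2HSV)
m=(h[:225,:,1]<50)&(h[:225,:,2]>150); m[:,:215]=0;m[:,300:]=0
m=cv2.morphologyEx(m.astype(np.uint8),cv2.MORPH_CLOSE,np.ones((9,9)))
for b in blobs(m,500):
    print(b[:3]); bp=plane(w,cv2.boxPoints(b[3]),.024); print(bp.round(4).tolist(),bp.mean(0))
h=cv2.cvtColor(t['pixels'],cv2.COLOR_RGB2HSV)
# felt green region
g=(h[...,0]>60)&(h[...,0]<95)&(h[...,1]>90)
for b in blobs(g[150:240,190:340],60): print('green',b[0],np.array(b[1])+[190,150],plane(t,np.array(cv2.boxPoints(b[3]))+[190,150],.02).round(3).tolist())
# battens: tan non-green columns on rows
for r in (175,190,205):
    row=g[r,200:335]; print(r,''.join('#' if x else '.' for x in row))
```

```text
(609, [245.6, 146.3], [237, 128, 18, 43])
[[0.5273, 0.2938, 0.024], [0.5221, 0.313, 0.024], [0.5703, 0.3261, 0.024], [0.5757, 0.3061, 0.024]] [0.54884273 0.30973639 0.024     ]
(1263, [254.7, 197.9], [239, 166, 31, 54])
[[0.5703, 0.3072, 0.024], [0.5607, 0.3424, 0.024], [0.627, 0.3615, 0.024], [0.6371, 0.3243, 0.024]] [0.59878509 0.33386444 0.024     ]
green 180 [304.  170.9] [[0.682, -0.098, 0.02], [0.689, -0.168, 0.02], [0.652, -0.17, 0.02], [0.645, -0.101, 0.02]]
green 178 [279.5 172.8] [[0.676, -0.018, 0.02], [0.683, -0.086, 0.02], [0.645, -0.088, 0.02], [0.638, -0.021, 0.02]]
green 129 [227.  174.2] [[0.631, 0.148, 0.02], [0.671, 0.146, 0.02], [0.665, 0.074, 0.02], [0.625, 0.077, 0.02]]
green 117 [254.5 173. ] [[0.67, 0.061, 0.02], [0.676, -0.006, 0.02], [0.645, -0.008, 0.02], [0.639, 0.058, 0.02]]
175 ..................#..#.#######.##..#.##......#####.###..#########....#.####.#.#######.####....#####.#####........#.....................
190 .......................................................................................................................................
205 .......................................................................................................................................
```

Call:
{"fn": "drive_tool", "kwargs": {"targets": [[0,0,0.15,0.03,0.05,-1,1],[0,0,0.15,0.03,0.05,-2,1],[0,0,0.15,0.03,0.05,-3,1],[0,0,0.15,0.03,0.05,-4,1],[0,0,0.15,0.03,0.05,-4.4,1]], "force": 15}}

```text
clock: 13.5
position: [0.5778, 0.3266, 0.0167]
ee_rot: [0.434, -3.108, 0.004]
force: [-0.4, -0.5, 0.1]
width: 0.999
gripper_force: 0.0
```

Call:
{"fn": "drive_tool", "kwargs": {"targets": [[0,0,0,0,0,-0.15,1],[0,0,0,0,0,-0.28,1],[0,0,0,0,0,-0.28,1]]}}

```text
clock: 13.8
position: [0.5797, 0.3291, 0.01]
ee_rot: [-0.434, 3.11, 0.002]
force: [0.7, -0.3, 0.6]
width: 1.005
gripper_force: 0.0
```

Call:
{"fn": "drive_tool", "kwargs": {"targets": [[0,0,0,0,0,0,0.7],[0,0,0,0,0,0,0.55],[0,0,0,0,0,0,0.4],[0,0,0,0,0,0,0.4],[0,0,0,0,0,0,0.4]]}}

```text
clock: 14.3
position: [0.5792, 0.3284, 0.0088]
ee_rot: [-0.434, 3.111, 0.0]
force: [0.2, -0.3, -0.0]
width: 0.615
gripper_force: 0.0
```

Call:
{"fn": "drive_tool", "kwargs": {"targets": [[0,0,0,0,0,0,0.4],[0,0,0,0,0,0,0.4],[0,0,0,0,0,0,0.4],[0,0,0,0,0,0,0.4],[0,0,0,0,0,0,0.4]], "force": 15}}

```text
clock: 14.8
position: [0.5791, 0.3283, 0.0087]
ee_rot: [0.434, -3.111, 0.0]
force: [0.4, -0.8, 1.5]
width: 0.499
gripper_force: 15.0
```

Call:
{"fn": "drive_tool", "kwargs": {"targets": [[0,0,0,0,0,0.3,0.4],[0,0,0,0,0,1,0.4],[0,0,0,0,0,2,0.4],[0,0,0,0,0,2.5,0.4],[0,0,0,0,0,2.5,0.4]]}}

```text
clock: 15.3
position: [0.5803, 0.3304, 0.1132]
ee_rot: [-0.434, 3.106, 0.005]
force: [0.8, -0.3, -1.6]
width: 0.5
gripper_force: 15.0
```

Run:
```python
from h import *
t=shot('top','t5.png'); p=t['pixels'].astype(int); w=shot('wrist','w5.png')
# battens: R-G per row peaks inside tray floor
for r in range(158,216,6):
    d=(p[r,200:335,0]-p[r,200:335,1]); print(r,[200+i for i in range(1,134) if d[i]>5 and d[i]>=d[i-1] and d[i]>d[i+1]], )
```

```text
158 [204, 207, 213, 218, 221, 227, 229, 234, 237, 242, 246, 248, 250, 253, 256, 259, 261, 263, 266, 270, 273, 276, 279, 281, 284, 292, 294, 301, 307, 310, 312, 318, 322, 324, 332]
164 [203, 208, 214, 216, 220, 223, 226, 232, 234, 236, 239, 241, 243, 246, 251, 254, 257, 260, 266, 291, 318, 328]
170 [205, 214, 241, 266, 291, 319, 324, 326, 329, 333]
176 [202, 215, 241, 266, 291, 319, 326, 331]
182 [201, 203, 206, 214, 216, 241, 267, 292, 319, 323, 326, 330, 332]
188 [203, 206, 208, 226, 228, 242, 267, 292, 319, 325, 328]
194 [239, 242, 267, 293, 319, 321, 324, 327, 330, 332]
200 [205, 207, 268, 293, 321, 329, 332]
206 [201, 203, 205, 211, 214, 221, 256, 270, 272, 276, 278, 282, 287, 290, 294, 296, 320, 322, 328]
212 [202, 205, 208, 212, 215, 217, 219, 223, 225, 228, 232, 251, 255, 259, 261, 263, 266, 268, 273, 275, 280, 284, 286, 290, 293, 295, 300, 309, 311, 316, 321, 323, 332]
```

Run:
```python
from h import *
t=shot('top'); p=t['pixels'].astype(float)
for c0 in (241.5,266.8,291.8):
    P=[]
    for r in range(167,200):
        cs=np.arange(int(c0)-4,int(c0)+6); d=np.clip(p[r,cs,0]-p[r,cs,1]+0,0,None)
        if d.sum()>15: P.append(((d*cs).sum()/d.sum(),r))
    X=plane(t,P,.024); k=np.polyfit(X[:,0],X[:,1],1); print(len(P),'slope',np.degrees(np.arctan(k[0])).round(2),'y at x=.61',np.polyval(k,.61).round(4),X[:,0].min().round(3),X[:,0].max().round(3))
# front board lower front edge & top edge: brightness step along columns
g=cv2.cvtColor(t['pixels'],cv2.COLOR_RGB2GRAY).astype(int)
for c in (215,225,235,300,310,318): print(c,g[196:222,c].tolist())
```

```text
29 slope 3.85 y at x=.61 0.0651 0.584 0.675
33 slope 4.19 y at x=.61 -0.0154 0.573 0.677
33 slope 4.51 y at x=.61 -0.0959 0.575 0.679
215 [43, 44, 44, 48, 45, 29, 71, 84, 88, 87, 90, 92, 90, 91, 91, 93, 93, 90, 90, 89, 88, 84, 83, 82, 81, 77]
225 [43, 45, 42, 40, 44, 47, 40, 41, 45, 44, 23, 72, 87, 89, 90, 90, 90, 93, 92, 91, 91, 90, 91, 89, 86, 85]
235 [43, 41, 43, 47, 42, 43, 46, 44, 42, 46, 42, 43, 47, 43, 43, 27, 69, 83, 86, 89, 89, 92, 92, 92, 91, 90]
300 [93, 93, 94, 94, 94, 94, 94, 96, 96, 96, 97, 95, 84, 82, 82, 81, 82, 81, 83, 84, 81, 82, 81, 83, 110, 91]
310 [92, 92, 94, 94, 92, 92, 92, 91, 92, 93, 91, 73, 70, 67, 71, 74, 76, 74, 68, 66, 68, 71, 74, 79, 77, 79]
318 [70, 80, 80, 83, 92, 91, 92, 91, 89, 89, 89, 73, 70, 69, 73, 73, 71, 71, 63, 66, 70, 72, 71, 74, 75, 76]
```

Call:
{"fn": "drive_tool", "kwargs": {"targets": [[0,0,-0.4,0.1,-1,0,0.4],[0,0,-0.9,0.2,-2,0,0.4],[0,0,-1.4,0.3,-3,0,0.4],[0,0,-1.9,0.4,-4,0,0.4],[0,0,-2.35,0.42,-5,0,0.4]]}}

```text
clock: 15.95
position: [0.5953, 0.1262, 0.1072]
ee_rot: [0.11, -3.138, 0.001]
force: [-0.2, -0.1, 0.1]
width: 0.499
gripper_force: 15.0
```

Call:
{"fn": "drive_tool", "kwargs": {"targets": [[0,0,0,0,-0.4,0,0.4],[0,0,0,0,-0.6,0,0.4],[0,0,0,0,-0.6,-0.3,0.4],[0,0,0,0,-0.6,-0.5,0.4],[0,0,0,0,-0.6,-0.5,0.4]]}}

```text
clock: 16.45
position: [0.5945, 0.1061, 0.0868]
ee_rot: [0.118, -3.137, -0.001]
force: [-0.5, 0.4, -1.7]
width: 0.498
gripper_force: 15.0
```

Run:
```python
from h import *
w=shot('wrist','w6.png'); t=shot('top','t6.png');s=arm.observe(); print(s['position'],np.degrees(2*np.arctan2(s['ee_rot'][1],s['ee_rot'][0])),s['width'])
o=np.hstack([cv2.resize(cv2.imread('pics/t6.png')[80:300,60:380],(436,300)),cv2.resize(cv2.imread('pics/w6.png'),(364,300),interpolation=cv2.INTER_AREA)]); cv2.imwrite('pics/o6.png',o)
```

```text
[0.59534295 0.10608484 0.08816974] -175.7103020044546 0.499958281709887
```

View pics/o6.png

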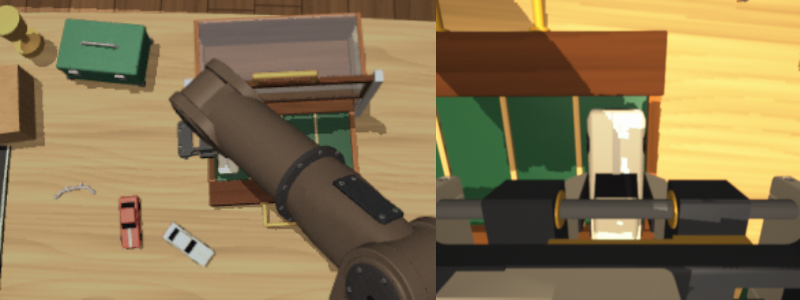

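Car1 is held level over bay 1 with its nose towards the robot side. Lowering it now.

Call:
{"fn": "drive_tool", "kwargs": {"targets": [[0,0,0,0,-0.03,-0.4,0.4],[0,0,0,0,-0.03,-0.8,0.4],[0,0,0,0,-0.03,-1.1,0.4],[0,0,0,0,-0.03,-1.35,0.4],[0,0,0,0,-0.03,-1.35,0.4]]}}

```text
clock: 17.05
position: [0.5948, 0.1028, 0.0327]
ee_rot: [0.114, -3.137, 0.001]
force: [0.3, 0.4, -1.4]
width: 0.504
gripper_force: 15.0
```

Call:
{"fn": "drive_tool", "kwargs": {"targets": [[0,0,0,0,0,-0.05,0.4],[0,0,0,0,0,-0.1,0.4],[0,0,0,0,0,-0.1,0.4]]}}

```text
clock: 17.35
position: [0.5961, 0.1033, 0.0309]
ee_rot: [-0.114, 3.139, 0.0]
force: [-0.8, 0.3, -1.0]
width: 0.498
gripper_force: 15.0
```

Call:
{"fn": "drive_tool", "kwargs": {"targets": [[0,0,0,0,0,-0.03,0.4],[0,0,0,0,0,-0.05,0.4],[0,0,0,0,0,-0.05,0.4]]}}

```text
clock: 17.65
position: [0.5959, 0.1032, 0.0287]
ee_rot: [-0.114, 3.139, -0.0]
force: [0.4, -1.0, -1.2]
width: 0.499
gripper_force: 15.0
```

Call:
{"fn": "drive_tool", "kwargs": {"targets": [[0,0,0,0,0,0,0.52],[0,0,0,0,0,0,0.55],[0,0,0,0,0,0,0.6],[0,0,0,0,0,0,0.62],[0,0,0,0,0,0,0.62]]}}

```text
clock: 18.15
position: [0.5959, 0.1032, 0.0287]
ee_rot: [-0.114, 3.139, 0.0]
force: [-0.2, 0.3, 0.6]
width: 0.623
gripper_force: 0.0
```

Call:
{"fn": "drive_tool", "kwargs": {"targets": [[0,0,0,0,0,0.3,0.62],[0,0,0,0,0,1,0.62],[0,0,0,0,0,2,0.62],[0,0,0,0,0.8,3,0.8],[0,0,0,0,1.6,3.5,1]]}}

```text
clock: 18.65
position: [0.5971, 0.1677, 0.173]
ee_rot: [-0.11, 3.136, 0.002]
force: [1.1, 0.5, -0.6]
width: 0.746
gripper_force: 0.0
```

Call:
{"fn": "drive_tool", "kwargs": {"targets": [[0,0,0.1,-0.8,0.8,0,1],[0,0,0.2,-1.6,1.6,0,1],[0,0,0.3,-2.4,2.4,0,1],[0,0,0.4,-3.2,3.2,0,1],[0,0,0.45,-4.1,4,0,1]]}}

```text
clock: 19.15
position: [0.4308, 0.3284, 0.1696]
ee_rot: [-0.175, 3.136, 0.001]
force: [0.2, 1.4, -0.3]
width: 0.994
gripper_force: 0.0
```

Call:
{"fn": "drive_tool", "kwargs": {"targets": [[0,0,0,-0.1,0,0,1],[0,0,0,-0.1,0,0,1],[0,0,0,-0.1,0,0,1]]}}

```text
clock: 19.45
position: [0.429, 0.3264, 0.169]
ee_rot: [-0.173, 3.136, -0.001]
force: [1.4, -1.4, -0.3]
width: 0.997
gripper_force: 0.0
```

Run:
```python
from h import *
s=arm.observe();w=shot('wrist','w7.png');print(s['position'],np.degrees(2*np.arctan2(s['ee_rot'][1],s['ee_rot'][0])),s['width'])
def red(im):
    h=cv2.cvtColor(im['pixels'],cv2.COLOR_RGB2HSV); m=((h[...,0]<7)|(h[...,0]>172))&(h[...,1]>130)&(h[...,2]>60)
    return cv2.morphologyEx(m.astype(np.uint8),cv2.MORPH_CLOSE,np.ones((9,9)))
m=red(w);m[226:]=0
for b in blobs(m,400):
    bp=plane(w,cv2.boxPoints(b[3]),.024); L=bp[1]-bp[0],bp[2]-bp[1]; v=max(L,key=np.linalg.norm)
    print(b[:3],bp.mean(0).round(4),[np.linalg.norm(x).round(3) for x in L],np.degrees(np.arctan(v[1]/v[0])))
print('pred',proj(w,[[.428,.331,.024]]))
t=shot('top','t7.png')
for b in blobs(red(t)[225:260,130:180],100): print('top',plane(t,[np.array(b[1])+[130,225]],.024))
o=np.hstack([cv2.resize(cv2.imread('pics/t7.png')[80:300,60:380],(436,300)),cv2.resize(cv2.imread('pics/w7.png'),(364,300),interpolation=cv2.INTER_AREA)]); cv2.imwrite('pics/o7.png',o)
```

```text
[0.4289554  0.32636163 0.16900419] 186.32477104780497 0.9968742094648791
(3125, [257.0, 173.6], [238, 126, 40, 100]) [0.4248 0.3314 0.024 ] [np.float64(0.042), np.float64(0.114)] 7.7634863175869455
pred [[256.82771782 180.78453686]]
```

View pics/o7.png

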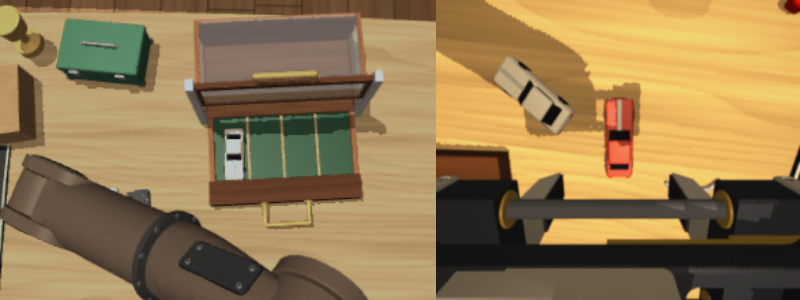

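Car1 sits squarely in bay 1, nose towards the front board. The wrist view shows red car2 at (257,174), clear of the decoy. Grasping it now.

Call:
{"fn": "drive_tool", "kwargs": {"targets": [[0,0,0.15,-0.04,0.1,-1,1],[0,0,0.15,-0.04,0.1,-2,1],[0,0,0.15,-0.04,0.1,-3,1],[0,0,0.15,-0.04,0.1,-3.7,1],[0,0,0.15,-0.04,0.1,-3.7,1]]}}

```text
clock: 20.05
position: [0.4256, 0.3283, 0.0172]
ee_rot: [0.192, -3.131, 0.006]
force: [-0.4, -0.0, 0.3]
width: 1.0
gripper_force: 0.0
```

Call:
{"fn": "drive_tool", "kwargs": {"targets": [[0,0,0,0,0,-0.15,1],[0,0,0,0,0,-0.28,1],[0,0,0,0,0,-0.28,1]]}}

```text
clock: 20.35
position: [0.427, 0.3314, 0.0101]
ee_rot: [-0.195, 3.134, 0.001]
force: [-0.5, -0.7, 0.2]
width: 1.001
gripper_force: 0.0
```

Call:
{"fn": "drive_tool", "kwargs": {"targets": [[0,0,0,0,0,0,0.7],[0,0,0,0,0,0,0.55],[0,0,0,0,0,0,0.4],[0,0,0,0,0,0,0.4],[0,0,0,0,0,0,0.4]], "force": 15}}

```text
clock: 20.85
position: [0.4263, 0.3313, 0.0096]
ee_rot: [-0.196, 3.135, 0.0]
force: [0.3, 0.2, -0.3]
width: 0.618
gripper_force: 0.0
```

Call:
{"fn": "drive_tool", "kwargs": {"targets": [[0,0,0,0,0,0,0.4],[0,0,0,0,0,0,0.4],[0,0,0,0,0,0,0.4],[0,0,0,0,0,0,0.4],[0,0,0,0,0,0,0.4]]}}

```text
clock: 21.35
position: [0.4262, 0.3312, 0.0095]
ee_rot: [0.196, -3.135, -0.0]
force: [-0.1, 0.6, 0.7]
width: 0.499
gripper_force: 14.9
```

Call:
{"fn": "drive_tool", "kwargs": {"targets": [[0,0,0,0,0,0.3,0.4],[0,0,0,0,0,1,0.4],[0,0,0,0,0,2,0.4],[0,0,0,0,-0.5,3,0.4],[0,0,0,0.5,-1.2,3,0.4]]}}

```text
clock: 21.85
position: [0.4455, 0.2876, 0.1355]
ee_rot: [-0.205, 3.129, 0.009]
force: [1.6, 1.2, -1.0]
width: 0.501
gripper_force: 15.0
```

Call:
{"fn": "drive_tool", "kwargs": {"targets": [[0,0,-0.1,0.5,-1,0,0.4],[0,0,-0.2,1,-2,0,0.4],[0,0,-0.3,1.5,-3,0,0.4],[0,0,-0.4,2,-4,0,0.4],[0,0,-0.5,2.5,-5,0,0.4]]}}

```text
clock: 22.35
position: [0.5468, 0.0815, 0.1304]
ee_rot: [-0.127, 3.138, 0.0]
force: [1.3, 0.7, -0.1]
width: 0.502
gripper_force: 15.0
```

Call:
{"fn": "drive_tool", "kwargs": {"targets": [[0,0,-0.1,0.5,-1,0,0.4],[0,0,-0.1,1,-2,0,0.4],[0,0,-0.1,1.54,-3,0,0.4],[0,0,-0.1,1.54,-3.47,0,0.4],[0,0,-0.1,1.54,-3.47,-0.5,0.4]]}}

```text
clock: 22.85
position: [0.6099, -0.06, 0.1115]
ee_rot: [-0.104, 3.136, -0.002]
force: [-0.2, 0.5, -0.1]
width: 0.5
gripper_force: 15.0
```

Run:
```python
from h import *
s=arm.observe();w=shot('wrist','w8.png');t=shot('top','t8.png'); print(s['position'],np.degrees(2*np.arctan2(s['ee_rot'][1],s['ee_rot'][0])),s['width'])
o=np.hstack([cv2.resize(cv2.imread('pics/t8.png')[80:300,60:380],(436,300)),cv2.resize(cv2.imread('pics/w8.png'),(364,300),interpolation=cv2.INTER_AREA)]); cv2.imwrite('pics/o8.png',o)
```

```text
[ 0.60994314 -0.06002401  0.11151969] 183.78429225673204 0.5000870614350874
```

View pics/o8.png

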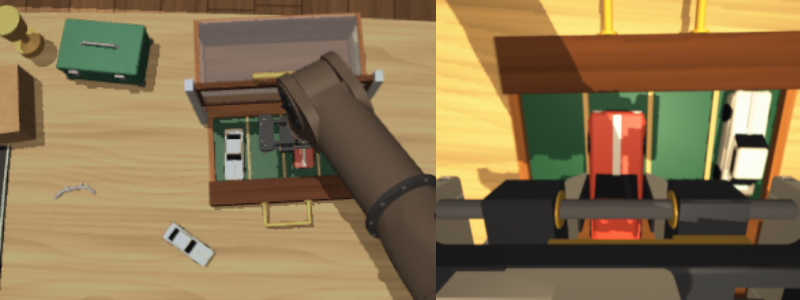

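Car2 is over bay 3, nose towards the robot side. Lowering it now.

Call:
{"fn": "drive_tool", "kwargs": {"targets": [[0,0,0,0,0,-0.6,0.4],[0,0,0,0,0,-1.2,0.4],[0,0,0,0,0,-1.5,0.4],[0,0,0,0,0,-1.7,0.4],[0,0,0,0,0,-1.7,0.4]]}}

```text
clock: 23.45
position: [0.6076, -0.0551, 0.0414]
ee_rot: [0.115, -3.139, -0.0]
force: [-0.5, 0.2, -0.4]
width: 0.497
gripper_force: 15.0
```

Call:
{"fn": "drive_tool", "kwargs": {"targets": [[0,0,0,0,0,-0.1,0.4],[0,0,0,0,0,-0.2,0.4],[0,0,0,0,0,-0.25,0.4],[0,0,0,0,0,-0.25,0.4]]}}

```text
clock: 23.85
position: [0.6078, -0.0557, 0.0314]
ee_rot: [0.114, -3.139, 0.0]
force: [0.2, -0.0, 0.0]
width: 0.501
gripper_force: 15.0
```

Call:
{"fn": "drive_tool", "kwargs": {"targets": [[0,0,0,0,0,-0.03,0.4],[0,0,0,0,0,-0.045,0.4],[0,0,0,0,0,-0.045,0.4]]}}

```text
clock: 24.15
position: [0.6079, -0.0556, 0.0296]
ee_rot: [0.114, -3.139, -0.0]
force: [0.1, -0.3, -0.7]
width: 0.504
gripper_force: 15.0
```

Call:
{"fn": "drive_tool", "kwargs": {"targets": [[0,0,0,0,0,0,0.52],[0,0,0,0,0,0,0.55],[0,0,0,0,0,0,0.6],[0,0,0,0,0,0,0.62],[0,0,0,0,0,0,0.62]]}}

```text
clock: 24.65
position: [0.6079, -0.0556, 0.0297]
ee_rot: [-0.114, 3.139, 0.0]
force: [-0.2, -0.3, -0.3]
width: 0.618
gripper_force: 0.0
```

Call:
{"fn": "drive_tool", "kwargs": {"targets": [[0,0,0,0,0,0.3,0.62],[0,0,0,0,0,1,0.62],[0,0,0,0,0,2,0.62],[0,0,0,-0.8,0,3,0.62],[0,0,-1.5,-1.8,0,3,0.4]]}}

```text
clock: 25.15
position: [0.5392, -0.0538, 0.1549]
ee_rot: [0.092, 3.131, 0.003]
force: [0.4, 0.2, 0.0]
width: 0.574
gripper_force: 0.0
```

Call:
{"fn": "drive_tool", "kwargs": {"targets": [[0,0,-1.7,-0.5,0.1,0,0.4],[0,0,-3.4,-1,0.2,0,0.4],[0,0,-5.1,-1.5,0.3,0,0.4],[0,0,-6.8,-2,0.4,0,0.4],[0,0,-8.5,-2.6,0.6,0,0.4]]}}

```text
clock: 25.65
position: [0.4315, -0.0315, 0.1505]
ee_rot: [1.233, 2.888, 0.0]
force: [-0.3, 0.4, 0.4]
width: 0.399
gripper_force: 0.0
```

Call:
{"fn": "drive_tool", "kwargs": {"targets": [[0,0,-1.7,0,0,0,0.4],[0,0,-3.4,0,0,0,0.4],[0,0,-5.1,0,0,0,0.4],[0,0,-6.8,0,0,0,0.4],[0,0,-8,0,0,0,0.4]]}}

```text
clock: 26.15
position: [0.4321, -0.0311, 0.1506]
ee_rot: [2.145, 2.294, 0.001]
force: [-0.2, 0.4, 0.6]
width: 0.399
gripper_force: 0.0
```

Run:
```python
from h import *
s=arm.observe();w=shot('wrist','w9.png');t=shot('top','t9.png'); print(s['position'],np.degrees(2*np.arctan2(s['ee_rot'][1],s['ee_rot'][0])),s['width'])
o=np.hstack([cv2.resize(cv2.imread('pics/t9.png')[80:300,60:380],(436,300)),cv2.resize(cv2.imread('pics/w9.png'),(364,300),interpolation=cv2.INTER_AREA)]); cv2.imwrite('pics/o9.png',o)
print(proj(w,[[.431,-.0288,.03]]))
```

```text
[ 0.43207913 -0.03114233  0.15056133] 93.85426094324319 0.3990110283877206
[[251.8860123  185.16191314]]
```

View pics/o9.png

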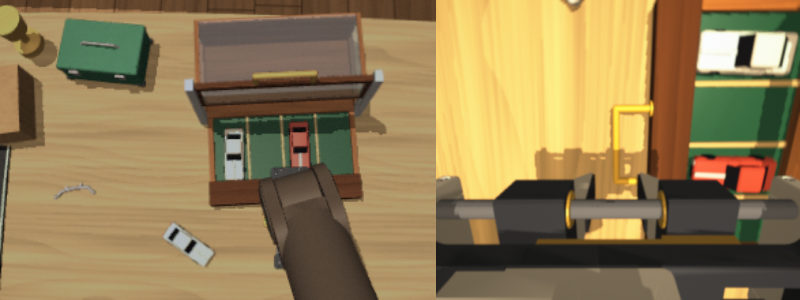

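Both cars sit squarely in bays 1 and 3, noses towards the front. With the tray home, the long gripper body would reach the glass if I gripped the handle. I'll turn the tool and push the bar with closed fingers instead.

Call:
{"fn": "drive_tool", "kwargs": {"targets": [[0,0,1.7,-0.2,0,0,0],[0,0,3.4,-0.4,0,0,0],[0,0,5.1,-0.6,0.1,0,0],[0,0,6.8,-0.8,0.1,0,0],[0,0,8.5,-0.9,0.1,0,0]]}}

```text
clock: 26.75
position: [0.3953, -0.0274, 0.1501]
ee_rot: [1.145, 2.925, -0.001]
force: [-0.4, 0.1, -0.0]
width: 0.028
gripper_force: 0.0
```

Call:
{"fn": "drive_tool", "kwargs": {"targets": [[0,0,1.7,0,0,0,0],[0,0,3.4,0,0,0,0],[0,0,5.1,0,0,0,0],[0,0,6.8,0,0,0,0],[0,0,8.5,0,0,0,0]]}}

```text
clock: 27.25
position: [0.396, -0.0275, 0.1502]
ee_rot: [0.007, 3.141, -0.001]
force: [0.1, 0.4, 0.1]
width: 0.006
gripper_force: 0.0
```

Call:
{"fn": "drive_tool", "kwargs": {"targets": [[0,0,1.1,0,0,-0.5,0],[0,0,1.1,0,0,-1.5,0],[0,0,1.1,0,0,-2.5,0],[0,0,1.1,0,0,-3.3,0],[0,0,1.1,0,0,-3.3,0]]}}

```text
clock: 27.75
position: [0.3939, -0.0273, 0.0155]
ee_rot: [0.134, -3.134, -0.001]
force: [-0.1, 0.9, 0.7]
width: 0.005
gripper_force: 0.0
```

Call:
{"fn": "drive_tool", "kwargs": {"targets": [[0,0,0,0.2,0,0,0],[0,0,0,0.5,0,0,0],[0,0,0,0.8,0.02,0,0],[0,0,0,1.1,0.04,0,0],[0,0,0,1.4,0.06,0,0]]}}

```text
clock: 28.25
position: [0.4533, -0.0254, 0.0183]
ee_rot: [-0.127, 3.138, -0.0]
force: [-3.7, 1.0, 2.5]
width: 0.009
gripper_force: 1.9
```

Call:
{"fn": "drive_tool", "kwargs": {"targets": [[0,0,0,0.4,0.03,0,0],[0,0,0,0.8,0.06,0,0],[0,0,0,1.2,0.09,0,0],[0,0,0,1.6,0.12,0,0],[0,0,0,2,0.15,0,0]]}}

```text
clock: 28.75
position: [0.533, -0.0191, 0.0179]
ee_rot: [0.127, -3.139, -0.0]
force: [-3.9, 2.1, 4.8]
width: 0.004
gripper_force: 2.1
```

Call:
{"fn": "drive_tool", "kwargs": {"targets": [[0,0,0,0.2,0.02,0,0],[0,0,0,0.4,0.03,0,0],[0,0,0,0.6,0.05,0,0],[0,0,0,0.8,0.06,0,0],[0,0,0,1,0.08,0,0]]}}

```text
clock: 29.25
position: [0.5723, -0.0161, 0.0177]
ee_rot: [0.127, -3.139, 0.0]
force: [-3.6, 0.1, 2.1]
width: 0.002
gripper_force: 1.8
```

Call:
{"fn": "drive_tool", "kwargs": {"targets": [[0,0,0,0.1,0.01,0,0],[0,0,0,0.2,0.015,0,0],[0,0,0,0.25,0.02,0,0],[0,0,0,0.25,0.02,0,0]]}}

```text
clock: 29.65
position: [0.5789, -0.0156, 0.0173]
ee_rot: [0.128, -3.133, 0.002]
force: [-13.4, -0.1, 9.9]
width: 0.005
gripper_force: 6.8
```

Call:
{"fn": "drive_tool", "kwargs": {"targets": [[0,0,0,0.1,0.01,0,0],[0,0,0,0.15,0.01,0,0],[0,0,0,0.15,0.01,0,0]]}}

```text
clock: 29.95
position: [0.579, -0.0156, 0.0166]
ee_rot: [0.129, -3.123, 0.006]
force: [-33.8, -1.9, 26.3]
width: 0.005
gripper_force: 17.0
```

The tray has stopped hard at home. Backing off and going up to the sash handle.

Call:
{"fn": "drive_tool", "kwargs": {"targets": [[0,0,0,-0.4,0,0,0],[0,0,0,-1.2,0,0.5,0.3],[0,0,-1,-2,0,1.5,0.6],[0,0,-2.7,-2,0,2.7,0.6],[0,0,-4.4,-2,0,3.9,0.6]]}}

```text
clock: 30.45
position: [0.5072, -0.0148, 0.1753]
ee_rot: [-0.482, -3.104, -0.0]
force: [1.4, -1.3, -0.1]
width: 0.304
gripper_force: 0.0
```

Call:
{"fn": "drive_tool", "kwargs": {"targets": [[0,0,-1.6,0,0,1,0.6],[0,0,-3.2,0,0,2,0.6],[0,0,-4.8,0,0,3,0.6],[0,0,-6.4,0,0,4,0.6],[0,0,-8,0,0,4.7,0.6]]}}

```text
clock: 30.95
position: [0.5088, -0.0145, 0.365]
ee_rot: [1.513, 2.748, 0.003]
force: [1.7, 0.5, -0.4]
width: 0.595
gripper_force: 0.0
```

Call:
{"fn": "drive_tool", "kwargs": {"targets": [[0,0,-1.6,0,0,0,0.6],[0,0,-3.2,0,0,0,0.6],[0,0,-4.8,0,0,0,0.6],[0,0,-5.7,0,0,0,0.6],[0,0,-5.7,0,0,0,0.6]]}}

```text
clock: 31.45
position: [0.5083, -0.0148, 0.362]
ee_rot: [2.14, 2.298, 0.001]
force: [-0.1, 0.3, 0.1]
width: 0.602
gripper_force: 0.0
```

Run:
```python
from h import *
s=arm.observe();w=shot('wrist','w10.png');t=shot('top','t10.png'); print(s['position'],np.degrees(2*np.arctan2(s['ee_rot'][1],s['ee_rot'][0])),s['width'])
p=np.array([.690,-.0178,.296])-s['position']; print('to grip, units',(p/.04).round(2)); print(proj(w,[[.690,-.0125,.315]]))
o=np.hstack([cv2.resize(cv2.imread('pics/t10.png')[80:300,60:380],(436,300)),cv2.resize(cv2.imread('pics/w10.png'),(364,300),interpolation=cv2.INTER_AREA)]); cv2.imwrite('pics/o10.png',o)
```

```text
[ 0.5083358  -0.01482046  0.36200797] 94.0902963907507 0.6018097013048217
to grip, units [ 4.54 -0.07 -1.65]
[[479.94132495 224.25596111]]
```

View pics/o10.png

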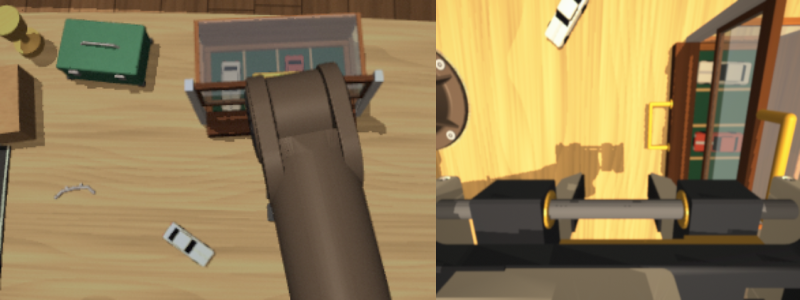

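The tray is home with both cars in it, and the sash is still up with its handle ahead. Gripping it from above now.

Call:
{"fn": "drive_tool", "kwargs": {"targets": [[0,0,0,1,0,0,0.6],[0,0,0,2,0,0,0.6],[0,0,0,3,0,0,0.6],[0,0,0,4,0,0,0.6],[0,0,0,4.55,-0.05,0,0.6]], "force": 35}}

```text
clock: 32.05
position: [0.6923, -0.0169, 0.3602]
ee_rot: [-2.137, -2.302, 0.0]
force: [-0.1, 0.5, -0.6]
width: 0.601
gripper_force: 0.0
```

Call:
{"fn": "drive_tool", "kwargs": {"targets": [[0,0,0,0,0,0,0.6],[0,0,0,0,0,-0.8,0.6],[0,0,0,0,0,-1.65,0.6],[0,0,0,0,0,-1.65,0.3],[0,0,0,0,0,-1.65,0]]}}

```text
clock: 32.55
position: [0.6895, -0.017, 0.2964]
ee_rot: [-2.139, -2.301, 0.0]
force: [0.3, 0.1, 1.3]
width: 0.472
gripper_force: 0.0
```

Call:
{"fn": "drive_tool", "kwargs": {"targets": [[0,0,0,0,0,0,0],[0,0,0,0,0,0,0],[0,0,0,0,0,0,0],[0,0,0,0,0,0,0],[0,0,0,0,0,0,0]]}}

```text
clock: 33.05
position: [0.69, -0.0167, 0.2962]
ee_rot: [2.139, 2.3, 0.001]
force: [-0.8, -0.6, 1.4]
width: 0.119
gripper_force: 35.0
```

Call:
{"fn": "drive_tool", "kwargs": {"targets": [[0,0,0,0,0,-0.15,0],[0,0,0,0,0,-0.4,0],[0,0,0,0,0,-0.65,0],[0,0,0,0,0,-0.9,0],[0,0,0,0,0,-1.15,0]]}}

```text
clock: 33.55
position: [0.69, -0.0167, 0.2485]
ee_rot: [-2.139, -2.3, -0.0]
force: [1.3, 0.6, 2.6]
width: 0.122
gripper_force: 35.0
```

Call:
{"fn": "drive_tool", "kwargs": {"targets": [[0,0,0,0,0,-0.25,0],[0,0,0,0,0,-0.5,0],[0,0,0,0,0,-0.75,0],[0,0,0,0,0,-0.95,0],[0,0,0,0,0,-1.1,0]]}}

```text
clock: 34.05
position: [0.69, -0.0167, 0.2049]
ee_rot: [-2.139, -2.3, -0.0]
force: [2.8, 0.9, 2.3]
width: 0.121
gripper_force: 35.0
```

Call:
{"fn": "drive_tool", "kwargs": {"targets": [[0,0,0,0,0,-0.06,0],[0,0,0,0,0,-0.12,0],[0,0,0,0,0,-0.18,0],[0,0,0,0,0,-0.22,0],[0,0,0,0,0,-0.22,0]]}}

```text
clock: 34.55
position: [0.69, -0.0167, 0.1967]
ee_rot: [2.139, 2.3, 0.0]
force: [4.2, 0.7, -1.5]
width: 0.116
gripper_force: 35.0
```

Call:
{"fn": "drive_tool", "kwargs": {"targets": [[0,0,0,0,0,-0.05,0],[0,0,0,0,0,-0.1,0],[0,0,0,0,0,-0.1,0]]}}

```text
clock: 34.85
position: [0.6901, -0.0167, 0.1963]
ee_rot: [2.138, 2.298, 0.002]
force: [-5.9, -0.3, 21.7]
width: 0.116
gripper_force: 35.0
```

Call:
{"fn": "drive_tool", "kwargs": {"targets": [[0,0,0,0,0,-0.05,0],[0,0,0,0,0,-0.08,0],[0,0,0,0,0,-0.08,0]]}}

```text
clock: 35.15
position: [0.6903, -0.0167, 0.196]
ee_rot: [2.137, 2.297, 0.003]
force: [-13.6, -2.0, 40.9]
width: 0.12
gripper_force: 35.0
```

Shut against the stop. I'll release and back away.

Call:
{"fn": "drive_tool", "kwargs": {"targets": [[0,0,0,0,0,0.16,0],[0,0,0,0,0,0.16,0],[0,0,0,0,0,0.16,0.6],[0,0,0,0,0,0.16,0.6],[0,0,0,0,0,0.16,0.6]]}}

```text
clock: 35.65
position: [0.6891, -0.0172, 0.195]
ee_rot: [-2.139, -2.299, 0.003]
force: [0.1, -0.1, 0.1]
width: 0.327
gripper_force: 0.0
```

Call:
{"fn": "drive_tool", "kwargs": {"targets": [[0,0,0,0,0,0,0.6],[0,0,0,0,0,0,0.6],[0,0,0,0,0,0.8,0.6],[0,0,0,0,0,1.8,0.6],[0,0,0,0,0,2.8,0.6]]}}

```text
clock: 36.15
position: [0.6894, -0.0169, 0.309]
ee_rot: [-2.139, -2.3, 0.001]
force: [0.6, 0.1, 0.8]
width: 0.601
gripper_force: 0.0
```

Call:
{"fn": "drive_tool", "kwargs": {"targets": [[0,0,0,-1,-1,0.5,0.6],[0,0,0,-2,-2,1,0.6],[0,0,0,-3,-3,1,0.6],[0,0,0,-4,-4,1,0.6],[0,0,0,-4,-5,1,0.6]]}}

```text
clock: 36.65
position: [0.5334, -0.2005, 0.349]
ee_rot: [2.136, 2.302, -0.0]
force: [1.3, -1.2, 0.2]
width: 0.603
gripper_force: 0.0
```

Call:
{"fn": "drive_tool", "kwargs": {"targets": [[0,0,0,-0.8,-1,0,0.6],[0,0,0,-1.4,-2,0,0.6],[0,0,0,-2,-3,0,0.6],[0,0,0,-2,-4,0,0.6],[0,0,0,-2,-4,0,0.6]]}}

```text
clock: 37.15
position: [0.4527, -0.3678, 0.3469]
ee_rot: [-2.15, -2.29, 0.004]
force: [0.3, 0.4, -0.8]
width: 0.599
gripper_force: 0.0
```

Run:
```python
from h import *
t=shot('top','t11.png');s=shot('scene','s11.png')
print(proj(t,[[.690,-.013,.215]]),proj(s,[[.690,-.013,.215]]))
for n,im,(x0,y0,x1,y1) in (('t',t,(230,120,310,170)),('s',s,(190,120,270,190))):
    h=cv2.cvtColor(im['pixels'],cv2.COLOR_RGB2HSV)[y0:y1,x0:x1]
    m=(h[...,1]>110)&(h[...,2]>120)&(h[...,0]>14)&(h[...,0]<32)
    print(n,[(b[0],(np.array(b[1])+[x0,y0]).tolist()) for b in blobs(m,60)])
o=np.hstack([cv2.resize(cv2.imread('pics/t11.png')[80:300,60:380],(436,300)),cv2.resize(cv2.imread('pics/s11.png')[80:300,110:377],(364,300))]); cv2.imwrite('pics/o11.png',o)
```

```text
[[268.83151934 146.02944828]] [[230.2868172  155.63016185]]
t [(167, [267.6, 145.5])]
s [(166, [229.2, 156.4]), (382, [260.7, 178.5])]
```

View pics/o11.png

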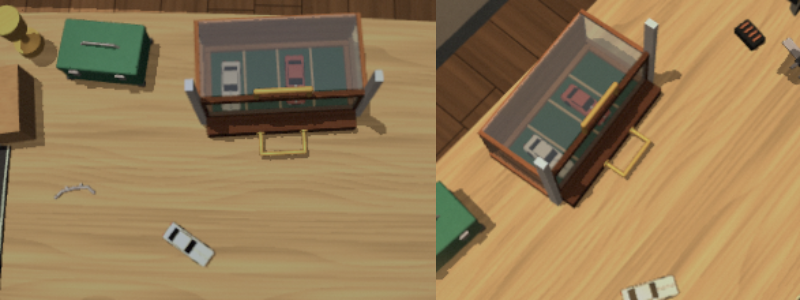

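The final views show the sash shut, with its handle where a height of 215 mm predicts it. The tray is home and both cars are in their bays. Handing in.

```bash
python3 -c "
from cell import arm
print(arm.sign_off())"
```

```text
the job is handed in; nothing more can be done
None
```

I handed the job in at about 37 s: car1 (the left-most white body) and car2 (red) are in bays 1 and 3, noses towards the glass, with the tray pushed fully home and the sash shut; the other white body was left where it lay as the look-alike.

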